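Press a terrine: slide the tin home and tighten the four crank nuts crosswise

ROBOT

A 6-joint arm with a two-finger parallel gripper is mounted at the origin on the work surface. World frame = base frame: x ahead of the robot, y to its left, z up, the work surface at z = 0. Lengths are in m, angles in rad, forces in N, time in s.
With the tool pointing down it reaches from about 0.35 to 0.975 m from the base axis. Payload 4.9 kg.
Tool frame: the origin (TCP) lies midway between the tips of the shut fingers; the grasp point (between the pads) lies 19 mm behind it; z points along the fingers, y is the direction in which the jaws open and shut (so a half turn about z gives the same grasp; the last joint's range is limited). The gripper opens to 85 mm and grips with 20 to 120 N. Pads are 22 mm wide; open, the fingers measure 114 mm over their backs; the gripper's body (76 mm by 85 mm) begins 54 mm behind the grasp point. The pads swing forward as they close: fully open they stand 13 mm farther back than shut.
Start: joints at [-1.45, 0.053, 1.613, -0, 1.476, -0.119], TCP at [0.148, -0.607, 0.231] pointing down, gripper open.
Joint ranges: [-3.01, 3.01], [-1.01, 2.22], [0.06, 2.58], [-1.02, 4.17], [0.09, 2.62], [-3.14, 3.14]. Speed limits (rad/s): [2.57, 2.57, 3.14, 3.14, 3.14, 3.14].

INTERFACE

Orientations are given as a unit quaternion [w, x, y, z].
In Python, from plant import state, grab_frame, camera_params, job_done, boxes_of gives the robot as it stands.
- The arm moves only by the tool step_arm, never from a script. Its argument "steps" is a list of rows, each a list of 4 numbers: the shift along the tool's x, y, z in mm, then the turn about the tool's z in degrees. A call has 1 to 8 rows; each row shifts and turns the pose as measured when the row begins, along the tool's axes as they then stand; what a row does not reach is not made up. A row lasts 1/10 s, in which the tool goes at most 50 mm and 8.59 degrees, less where a joint would pass 70% of its speed; a pose out of reach is approached as far as the arm can. A call is refused whole if a number of a shift passes 50 or a number of a turn 8.59, either way. A call with a gripper value outside its range is refused whole. "claw" is the opening in per cent of the stroke, from 0 (shut) to 100 (fully open), set as the call begins (left out, the last holds). The fingers move at their own pace and stop on an object; the grip force is fixed at half the most. Time passes only in rows, so rows that do not move let the fingers close. It gives the time, the measured TCP pose, the force and the opening at its end, in the units of the state.
- state(): the state, without advancing time (a new reading comes with each control period).
- grab_frame(name): name is "side" or "top" or "wrist"; returns (picture, depth): 420x560x3 uint8, red, green, blue; 420x560 float32, m along the optical axis (not along the pixel's ray), 0 where there is no reading.
- camera_params(name): a dict with "mtx" (3x3 intrinsics, pixels), "extrinsics" (4x4, takes a point from camera to world coordinates); the wrist camera has in their place "T_tool_cam" (4x4, takes a point from camera to tool coordinates, whose origin is the TCP and whose axes are the flange's). Camera axes: x right, y down, z forward; pixel columns grow to the right and rows downward; lengths in m; the calibration is good to about 2 mm. A picture is of the moment at which its call begins: read the wrist's pose just before it. camera_params takes no time and is no camera call.
- job_done(): hands the job in, once; it reports no verdict.
Trained networks look in the newest picture that a camera, given by its name, has taken for a name from the list of things; names that differ only in an ending like _2 or _b are one class to them, and where a whole thing is asked for, a point or a joint stands for the part that bears it (a point fixed in the world has none). Each returns a list of dicts, best first, with "p" (0 to 1); they miss things now and then, are a little off and sometimes report something else, mostly with a low value. They report only what shows in the picture. A call takes as long as a camera call.
- boxes_of(camera, label): "box" ([left, top, width, height] in pixels, round what is visible of it).
The state is a dict: "time": time; "joint_pos": joint angles; "joint_vel": joint speeds; "joint_efforts": joint torques, N m; "tool_pos": TCP position; "tool_rot": TCP orientation; "contact_force": force on the tool from outside, world axes, zero at the start; "ft_torque": the same for the moment, N m; "gripper_width": opening from 0.0 (shut) to 1.0 (fully open).
Only numpy, scipy, OpenCV 4.12 (cv2) and the standard library are available. Lean on these libraries where they do the work, as an engineer would, in place of code of your own. Each camera call takes 0.05 s, during which the arm holds its last target. There are 200 camera calls.

TASK

Push the blue terrine tin by its wooden bar all the way into the press until it is home against the back stop. Then tighten the four red-knobbed crank nuts one after another, each clockwise by about a half turn until it comes up against its stop, in cross order: begin with any nut, next the one diagonally opposite, then the remaining two, so that the plate seats evenly. Finish each nut before starting the next and leave the other kitchen things where they are.

Things in the scene. Friction and masses are not known exactly. Their poses are not given: they have to be found in the camera images.
- press: Fixed aluminium terrine press, base 180 (x) by 300 mm (y -200 to +100), top face 14 mm up. Posts 12 mm thick at x +-60, y +-62 mm. Rails along y (inner faces x +-52, tops 24 mm up) guide the tin in from the -y end (robot's right) towards +y, to a back stop with its face at y +75 mm. Origin: underside, amid the posts; x away from the robot, z up; yaw varies +-0.2 rad
- tin: Blue lidded tin, 97 (x) by 150 (y) by 48 mm tall, 0.5 to 1 kg, loose between the press's rails, 60 to 100 mm short of the back stop. Origin: underside centre of the box; axes as the press's. Fully home its origin is at x 0, y 0, z 14 mm of the press frame. A wooden push bar is on its -y end
- push_bar (a point): Middle of the outer (-y) face of the tin's wooden push bar: 60 mm wide (x), 10 mm thick, 18 mm tall; 115 mm from the tin's origin, 40 mm above the worktop; axes as the tin's. Pushing it along the press's +y slides the tin in against 2 to 12 N of friction
- plate_mid (a point): Middle of the top face of the steel pressure plate (152 x 150 x 10 mm) held by the four nuts over the tin. Nuts loose: 77.5 mm above the worktop (5 mm above the tin); seated: 72.5 mm. z is the plate's normal, tilting under 3 degrees when nuts are uneven
- nut_near_left (a joint): Crank nut on the left post nearer the robot, at x -60, y +62 mm in the press frame; rad, grows clockwise from above (tightening). 0: arm points outward, along the press's -x (towards the robot); 3.14: hard stop, arm inward along +x. Starts at 0 to 0.3. Friction 0.1 N m (2.4 N at the knob); stays where left; the nuts sink 5 mm in all as the plate seats
- knob_near_left (a point): Top centre of that nut's upright red knob, 42 mm from the post's axis, 18 mm diameter, 36 mm tall above its steel crank arm (12 mm wide). Top 130.5 mm above the worktop loose, 125.5 tight; arm's top 94.5 to 89.5 mm; only knobs and post tips (104 mm) stand higher
- post_near_left (a point): Top centre of that nut's fixed post (on the nut's axis), 104 mm above the worktop; axes as the press's
- nut_near_right (a joint): Crank nut on the right post nearer the robot, at x -60, y -62 mm; rad, grows clockwise from above (tightening). 0: arm points outward, along the press's -x (towards the robot); 3.14: hard stop, arm inward along +x. Starts at 0 to 0.3. Friction 0.1 N m (2.4 N at the knob); stays where left; the nuts sink 5 mm in all as the plate seats
- knob_near_right (a point): Top centre of that nut's upright red knob, 42 mm from the post's axis, 18 mm diameter, 36 mm tall above its steel crank arm (12 mm wide). Top 130.5 mm above the worktop loose, 125.5 tight; arm's top 94.5 to 89.5 mm; only knobs and post tips (104 mm) stand higher
- post_near_right (a point): Top centre of that nut's fixed post (on the nut's axis), 104 mm above the worktop; axes as the press's
- nut_far_left (a joint): Crank nut on the left post farther from the robot, at x +60, y +62 mm; rad, grows clockwise from above (tightening). 0: arm points outward, along the press's +x (away from the robot); 3.14: hard stop, arm inward along -x. Starts at 0 to 0.3. Friction 0.1 N m (2.4 N at the knob); stays where left; the nuts sink 5 mm in all as the plate seats
- knob_far_left (a point): Top centre of that nut's upright red knob, 42 mm from the post's axis, 18 mm diameter, 36 mm tall above its steel crank arm (12 mm wide). Top 130.5 mm above the worktop loose, 125.5 tight; arm's top 94.5 to 89.5 mm; only knobs and post tips (104 mm) stand higher
- post_far_left (a point): Top centre of that nut's fixed post (on the nut's axis), 104 mm above the worktop; axes as the press's
- nut_far_right (a joint): Crank nut on the right post farther from the robot, at x +60, y -62 mm; rad, grows clockwise from above (tightening). 0: arm points outward, along the press's +x (away from the robot); 3.14: hard stop, arm inward along -x. Starts at 0 to 0.3. Friction 0.1 N m (2.4 N at the knob); stays where left; the nuts sink 5 mm in all as the plate seats
- knob_far_right (a point): Top centre of that nut's upright red knob, 42 mm from the post's axis, 18 mm diameter, 36 mm tall above its steel crank arm (12 mm wide). Top 130.5 mm above the worktop loose, 125.5 tight; arm's top 94.5 to 89.5 mm; only knobs and post tips (104 mm) stand higher
- post_far_right (a point): Top centre of that nut's fixed post (on the nut's axis), 104 mm above the worktop; axes as the press's
- spice_jar: glass spice jar with black lid, 44 mm diameter, 75 mm tall; origin under its centre; a bystander behind the press's back stop
- food_can: tin can with green label, 68 mm diameter, 60 mm tall; origin under its centre; a bystander on the far side of the press
- onion: onion, 62 mm diameter, 60 mm tall; origin under its centre; a bystander between the robot and the press
- white_bowl: white ceramic bowl, 130 mm diameter, 65 mm tall; origin under its centre; a bystander on the right
- carton: white sugar carton with a red band, 60 x 90 x 160 mm tall; origin under its centre; a bystander on the right
- apple: red apple, 74 mm diameter, 66 mm tall; origin under its centre; a bystander on the left

How it is judged:
By the outcome, as a careful person would: the job done as asked, in the order asked, and still so for the second after the job is handed in, with the robot touching nothing.
It also fails if it takes over 67 s, if anything falls off the work surface, if the arm or the gripper's body presses on something with over 40 N, if the wrist force passes 120 N, or if a joint passes its speed limit or range.

## Working session

There is one attempt and no reset: what is moved stays moved. The work goes in short steps, Python scripts to look and compute and a tool call to move; the robot and the scene stay as the last step left them, time stands still between calls to the robot, and variables do not carry over. Pictures are saved under pics/ and viewed, about 8 in all and at most 12, crops included, and the job is handed in when it is done.

Besides the shell and the picture viewer there is one more tool, called by a JSON object that holds its "name" and its "arguments". step_arm: Moves the arm, as the interface text tells. Its arguments: {"type":"object","properties":{"steps":{"type":"array"},"claw":{"type":"number"}},"required":["steps"]}

```bash
mkdir -p pics; ls; python3 - <<'E'
from plant import *
import cv2,numpy as np
s=state();print(s)
ims=[]
for c in("top","side"):
    im,d=grab_frame(c);np.savez(f"{c}0.npz",im=im,d=d)
    cv2.imwrite(f"pics/{c}0.png",im[:,:,::-1])
    p=camera_params(c);print(c,p["mtx"].tolist(),np.round(p["extrinsics"],4).tolist())
    for n in["press","tin","push_bar","plate_mid","knob_near_left","knob_near_right","knob_far_left","knob_far_right","post_near_left"]:
        print(n,[(np.round(b["box"]).tolist(),round(b["p"],2)) for b in boxes_of(c,n)[:4]])
E
```

```text
pics
{'time': 0.0, 'joint_pos': array([-1.44999368e+00,  5.33643404e-02,  1.61425967e+00, -2.56362778e-05,
        1.47596133e+00, -1.18954500e-01]), 'joint_vel': array([ 0.00064249,  0.00071029,  0.00026476, -0.00023747, -0.00029804,
        0.00038684]), 'joint_efforts': array([ 1.28288990e-03, -3.93680227e+01, -3.70176494e+01, -3.01775390e-05,
        6.94515111e-03,  4.64667291e-07]), 'tool_pos': array([ 0.14836512, -0.60651884,  0.23007886]), 'tool_rot': array([-9.96330183e-04,  9.92822525e-01,  1.19592811e-01, -1.36800130e-05]), 'contact_force': array([-0.05253491,  0.01477599,  0.03578181]), 'ft_torque': array([0.00283373, 0.02671261, 0.01713947]), 'gripper_width': 1.0044888414951882}
top [[530.8612386258774, 0.0, 267.16943344697665], [0.0, 530.8612386258774, 201.85702776308304], [0.0, 0.0, 1.0]] [[-0.0189, -0.9796, 0.2, 0.2746], [-0.9998, 0.0195, 0.0009, 0.0102], [-0.0048, -0.1999, -0.9798, 1.496], [0.0, 0.0, 0.0, 1.0]]
press [([194.0, 164.0, 112.0, 86.0], 0.64), ([163.0, 202.0, 18.0, 18.0], 0.53)]
tin [([260.0, 187.0, 46.0, 38.0], 0.91)]
push_bar [([257.0, 190.0, 46.0, 35.0]
[... 620 characters left out ...]
0, 1.0]]
press [([217.0, 207.0, 115.0, 106.0], 0.7)]
tin [([272.0, 221.0, 44.0, 24.0], 0.64), ([195.0, 220.0, 30.0, 36.0], 0.25)]
push_bar [([271.0, 219.0, 47.0, 28.0], 0.39), ([245.0, 210.0, 21.0, 26.0], 0.38)]
plate_mid [([232.0, 229.0, 75.0, 55.0], 0.95), ([271.0, 220.0, 46.0, 25.0], 0.41)]
knob_near_left [([386.0, 170.0, 37.0, 37.0], 0.55), ([268.0, 264.0, 26.0, 24.0], 0.48)]
knob_near_right [([296.0, 239.0, 19.0, 15.0], 0.45)]
knob_far_left [([213.0, 230.0, 25.0, 31.0], 0.64), ([269.0, 266.0, 22.0, 15.0], 0.22)]
knob_far_right [([242.0, 206.0, 23.0, 28.0], 0.57)]
post_near_left [([213.0, 208.0, 122.0, 100.0], 0.84), ([176.0, 339.0, 36.0, 37.0], 0.47), ([385.0, 172.0, 36.0, 35.0], 0.29)]
```

```bash
cat > h.py <<'E'
import numpy as np,cv2
from plant import *
def pts(c,d,T=None):
    p=camera_params(c);K=p["mtx"];T=p["extrinsics"] if T is None else T
    v,u=np.mgrid[:d.shape[0],:d.shape[1]]
    X=np.stack([(u-K[0,2])/K[0,0]*d,(v-K[1,2])/K[1,1]*d,d],-1)
    return X@T[:3,:3].T+T[:3,3]
def red(im,P,zmin=.108,zmax=.145):
    h=cv2.cvtColor(im,cv2.COLOR_RGB2HSV)
    m=((h[...,0]<9)|(h[...,0]>171))&(h[...,1]>130)&(h[...,2]>50)&(P[...,2]>zmin)&(P[...,2]<zmax)
    n,l,s,c=cv2.connectedComponentsWithStats(m.astype(np.uint8))
    out=[]
    for i in range(1,n):
        if s[i,4]>8:
            q=P[l==i];t=q[q[:,2]>q[:,2].max()-.01]
            out.append((np.round(c[i]).astype(int).tolist(),int(s[i,4]),np.round((t.min(0)+t.max(0))/2,4).tolist()))
    return out
def blobs(P,lo,hi,reg=None):
    m=(P[...,2]>lo)&(P[...,2]<hi)
    return m
E
python3 - <<'E'
from h import *
for c in("top","side"):
    f=np.load(f"{c}0.npz");im,d=f["im"],f["d"];P=pts(c,d)
    print(c);[print(r) for r in red(im,P)]
    if c=="top":
        # plate
        m=(abs(P[...,2]-.0775)<.006)&(abs(P[...,0]-.3)<.4);m[:,:190]=0;m[:,275:]=0
        n,l,s,cc=cv2.connectedComponentsWithStats(m.astype(np.uint8));i=1+np.argmax(s[1:,4]);q=P[l==i][:,:2].astype(np.float32)
        print("plate",s[i],cv2.minAreaRect(q))
        h=cv2.cvtColor(im,cv2.COLOR_RGB2HSV)
        b=(h[...,0]>95)&(h[...,0]<130)&(h[...,1]>100)&(P[...,2]>.04)
        q=P[b];print("blue",len(q),q.min(0),q.max(0),cv2.minAreaRect(q[:,:2].astype(np.float32)))
    a=im[110:290,140:470] if c=="top" else im[150:400,150:450]
    cv2.imwrite(f"pics/{c}0c.png",cv2.resize(a,None,fx=2.4,fy=2.4,interpolation=2)[:,:,::-1])
E
```

```text
top
([250, 167], 30, [0.6523, 0.0566, 0.1296])
([206, 173], 31, [0.6381, 0.1734, 0.1303])
([434, 180], 14, [0.6056, -0.422, 0.1334])
([445, 179], 9, [0.6092, -0.4668, 0.1143])
([254, 241], 32, [0.4518, 0.0461, 0.1307])
([209, 248], 30, [0.4357, 0.1626, 0.1324])
plate [ 201  179   63   62 2536] ((0.5456505417823792, 0.10735739767551422), (0.15316739678382874, 0.15468594431877136), 7.178440093994141)
blue 974 [ 0.23850228 -0.05037917  0.04129018] [0.60672431 0.05736664 1.49597276] ((0.42244574427604675, 0.0006897039711475372), (0.08880770206451416, 0.3719102740287781), 86.16831970214844)
side
([357, 147], 146, [0.6326, -0.4676, 0.1231])
([247, 213], 59, [0.6505, 0.0538, 0.1287])
([219, 237], 74, [0.6376, 0.1721, 0.1286])
([314, 241], 73, [0.4525, 0.0465, 0.1284])
([289, 270], 85, [0.4353, 0.1645, 0.1268])
```

View pics/top0c.png

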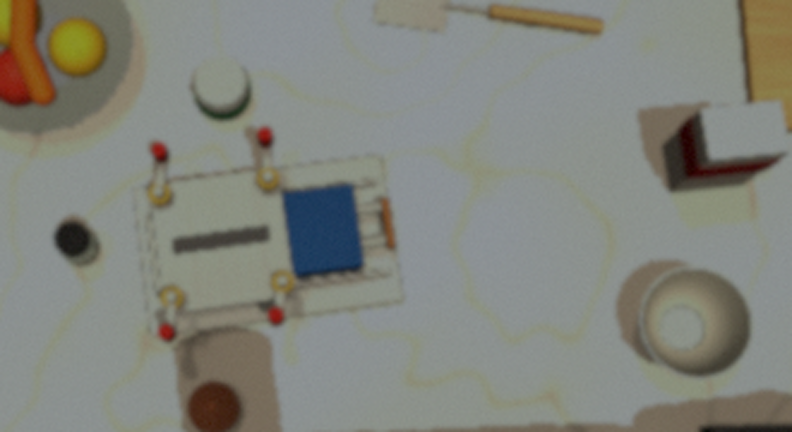

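View pics/side0c.png

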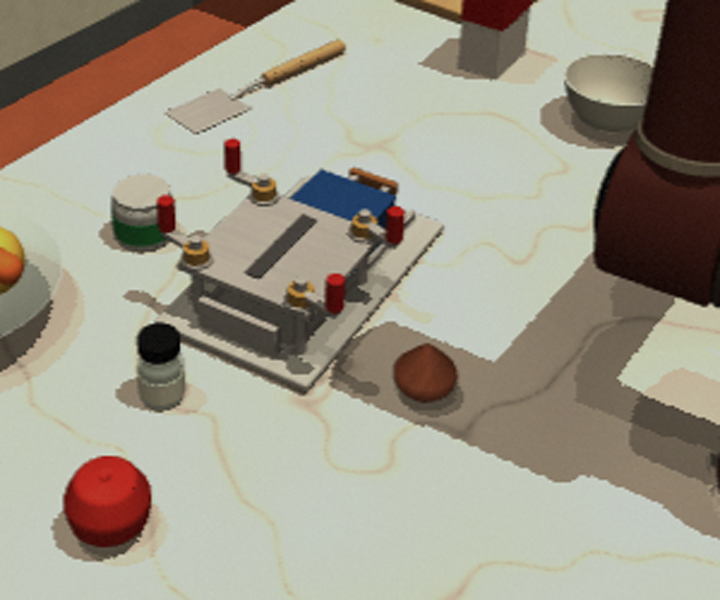

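The top view shows the tin about 80 mm short, with the bar at full-image pixel (302,202). The red knobs are at (250,167), (206,173), (254,241) and (209,248), and yaw is about +0.13. The side view agrees.

```bash
python3 - <<'E'
from h import *
f=np.load("top0.npz");im,d=f["im"],f["d"];P=pts("top",d)
h=cv2.cvtColor(im,cv2.COLOR_RGB2HSV)
w=(h[...,0]<22)&(h[...,0]>5)&(h[...,1]>90)&(P[...,2]>.03)&(P[...,2]<.07);w[:,:290]=0;w[:,312:]=0;w[:185]=0;w[225:]=0
q=P[w];print("bar",len(q),q.min(0),q.max(0),q.mean(0))
b=(h[...,0]>95)&(h[...,0]<130)&(h[...,1]>100)&(P[...,2]>.05)&(P[...,2]<.075)
q=P[b];print("blue",cv2.minAreaRect(q[:,:2].astype(np.float32)))
# post tips
from scipy.optimize import least_squares
kn=np.array([[.4357,.164],[.452,.0463],[.638,.1728],[.6514,.0552]])
po=np.array([[-60,62],[-60,-62],[60,62],[60,-62]])/1e3
def mod(v):
    c,s=np.cos(v[2]),np.sin(v[2]);R=np.array([[c,-s],[s,c]])
    th=v[3:];k=po.copy();sg=np.array([-1,-1,1,1])
    k=k+.042*np.stack([sg*np.cos(th),-sg*np.sin(th)],1)
    return k@R.T+v[:2]
r=least_squares(lambda v:np.r_[(mod(v)-kn).ravel()/.001,(v[:2]-[.5457,.1074])/.0015,(v[2]-.125)/.02,(v[3:]-.15)/.15],[.5457,.107,.125,.15,.15,.15,.15])
print(np.round(r.x,4),r.cost)
print(camera_params("wrist")["T_tool_cam"].round(3).tolist())
E
```

```text
bar 59 [ 0.53883143 -0.08790685  0.03102453] [ 0.5927534  -0.07763859  0.05450978] [ 0.56600424 -0.0827244   0.04773267]
blue ((0.5576103925704956, -0.007660862058401108), (0.09444791078567505, 0.07700564712285995), 6.713122367858887)
[0.5443 0.1072 0.1194 0.1752 0.3067 0.1938 0.0626] 3.632631701242103
[[0.001, -0.961, -0.276, 0.071], [1.0, 0.0, 0.001, -0.0], [-0.001, -0.276, 0.961, -0.144], [0.0, 0.0, 0.0, 1.0]]
```

{"name": "step_arm", "arguments": {"steps": [[33,-22,0,0],[33,-22,0,0],[33,-22,0,0],[33,-22,0,0],[33,-22,0,0],[33,-22,0,0],[33,-22,0,0],[33,-22,0,0]], "claw": 0}}

```text
time: 1.8
tool_pos: [0.3675, -0.3693, 0.2315]
tool_rot: [0.002, 0.993, 0.115, 0.0]
contact_force: [0.4, -0.9, 0.6]
gripper_width: -0.002
```

{"name": "step_arm", "arguments": {"steps": [[33,-22,0,0],[33,-22,0,0],[33,-22,0,0],[33,-22,0,0],[33,-22,0,0],[33,-22,0,0],[33,-22,0,0],[0,0,0,6.8]]}}

```text
time: 2.6
tool_pos: [0.5666, -0.1536, 0.233]
tool_rot: [0.003, 0.998, 0.057, 0.003]
contact_force: [-0.5, -0.1, 0.2]
gripper_width: -0.002
```

```bash
cat >> h.py <<'E'
from scipy.spatial.transform import Rotation as Ro
def wrist():
    s=state();q=s["tool_rot"];T=np.eye(4);T[:3,:3]=Ro.from_quat([q[1],q[2],q[3],q[0]]).as_matrix();T[:3,3]=s["tool_pos"]
    im,d=grab_frame("wrist");return im,d,pts("wrist",d,T@camera_params("wrist")["T_tool_cam"])
E
python3 - <<'E'
from h import *
s=state();R=Ro.from_quat(s["tool_rot"][[1,2,3,0]]).as_matrix();print(s["tool_pos"],"phi",np.arctan2(R[1,0],R[0,0]),s["joint_pos"])
im,d,P=wrist();np.savez("w1.npz",im=im,d=d,P=P)
cv2.imwrite("pics/w1.png",im[:,:,::-1])
for r in red(im,P):print(r)
for n in("push_bar","tin"):print(n,[(np.round(b["box"]).tolist(),round(b["p"],2)) for b in boxes_of("wrist",n)[:3]])
E
```

```text
[ 0.56658522 -0.15356068  0.23295164] phi 0.11316531434079445 [-0.39023515 -0.04252089  1.70572562 -0.00245793  1.4710068   1.06764678]
([18, 60], 845, [0.656, 0.0508, 0.1288])
([49, 297], 635, [0.4547, 0.0448, 0.1281])
push_bar [([79.0, 130.0, 139.0, 95.0], 0.89)]
tin [([2.0, 0.0, 74.0, 21.0], 0.7), ([34.0, 225.0, 61.0, 84.0], 0.65), ([82.0, 130.0, 138.0, 94.0], 0.56)]
```

View pics/w1.png

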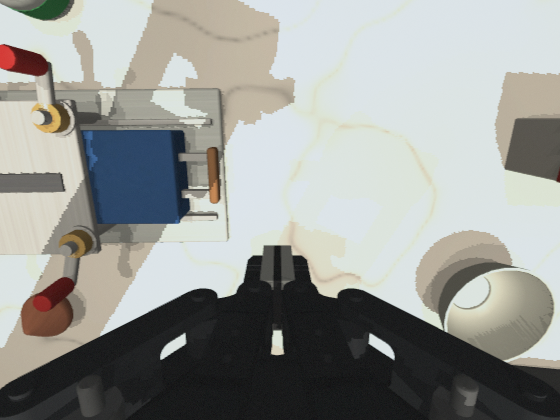

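```bash
python3 - <<'E'
from h import *
f=np.load("w1.npz");im,P=f["im"],f["P"]
q=P[140:212,200:224].reshape(-1,3);q=q[(q[:,2]>.036)&(q[:,2]<.06)]
print("bar",len(q),q.min(0),q.max(0),np.median(q,0),cv2.minAreaRect(q[:,:2].astype(np.float32)))
for b in((25,100,75,135),(55,225,95,265)):
    a=P[b[1]:b[3],b[0]:b[2]].reshape(-1,3);a=a[(a[:,2]>.0995)&(a[:,2]<.108)]
    print("post",len(a),a.min(0),a.max(0),a.mean(0))
E
```

```text
bar 758 [ 0.53956919 -0.09259187  0.03605631] [ 0.59945932 -0.07022157  0.05223248] [ 0.57017459 -0.08466749  0.04925471] ((0.5689627528190613, -0.07954315096139908), (0.05996431037783623, 0.020680129528045654), 6.56508207321167)
post 221 [0.60848002 0.04654415 0.09950231] [0.62006115 0.05941412 0.10748816] [0.61439425 0.05153787 0.10437545]
post 168 [0.48961528 0.03184362 0.09970274] [0.5013989  0.0437052  0.10688219] [0.49607978 0.03677561 0.10417399]
```

{"name": "step_arm", "arguments": {"steps": [[11,0,30,0],[0,0,45,0],[0,0,45,0],[0,0,45,0],[0,0,30,0],[0,0,12,0],[0,-20,0,0],[0,-20,0,0]]}}

```text
time: 3.55
tool_pos: [0.573, -0.1261, 0.025]
tool_rot: [0.007, 0.998, 0.058, 0.007]
contact_force: [0.4, 0.5, -0.0]
gripper_width: 0.003
```

```bash
cat >> h.py <<'E'
C=np.array([.546,.1068]);Y=.12
def rel():
    s=state();R=Ro.from_quat(s["tool_rot"][[1,2,3,0]]).as_matrix();p=s["tool_pos"]
    c,n=np.cos(Y),np.sin(Y);r=np.array([[c,n],[-n,c]])@(p[:2]-C)*1e3
    print("t %.1f press xy"%s["time"],r.round(1),"z",round(p[2]*1e3,1),"phi-yaw deg",round(np.degrees(np.arctan2(R[1,0],R[0,0])-Y),1),"tilt",R[:2,2].round(3),"F",s["contact_force"].round(1),"w",round(s["gripper_width"],2),"j6",round(s["joint_pos"][5],2))
E
python3 -c "
from h import *
rel()"
```

```text
t 3.5 press xy [  -1.1 -234.4] z 25.0 phi-yaw deg -0.2 tilt [ 0.015 -0.012] F [ 0.4  0.5 -0. ] w 0.0 j6 1.12
```

{"name": "step_arm", "arguments": {"steps": [[0,-8,-6,0],[0,-16,0,0],[0,-16,0,0],[0,-16,0,0],[0,-12,0,0],[0,-12,0,0]]}}

```text
time: 4.15
tool_pos: [0.5663, -0.0419, 0.0371]
tool_rot: [0.01, 0.998, 0.06, 0.012]
contact_force: [-0.1, -2.8, -1.4]
gripper_width: 0.002
```

```bash
python3 -c "
from h import *
rel()"
```

```text
t 4.2 press xy [   2.3 -150. ] z 37.1 phi-yaw deg 0.0 tilt [ 0.026 -0.018] F [-0.1 -2.8 -1.4] w 0.0 j6 1.26
```

{"name": "step_arm", "arguments": {"steps": [[-1,-6,3,0],[0,-5,0,0],[0,-4,0,0],[0,-4,0,0],[0,-4,0,0],[0,-4,0,0]]}}

```text
time: 4.75
tool_pos: [0.564, -0.0205, 0.0356]
tool_rot: [0.02, 0.998, 0.063, 0.014]
contact_force: [0.1, -21.8, -0.1]
gripper_width: -0.003
```

```bash
python3 -c "
from h import *
rel()"
```

```text
t 4.8 press xy [   2.7 -128.5] z 35.6 phi-yaw deg 0.3 tilt [ 0.031 -0.038] F [  0.1 -21.8  -0.1] w -0.0 j6 1.31
```

{"name": "step_arm", "arguments": {"steps": [[0,-3,0,0],[0,-2,0,0]]}}

```text
time: 4.95
tool_pos: [0.564, -0.0211, 0.0358]
tool_rot: [0.026, 0.998, 0.063, 0.014]
contact_force: [0.2, -7.5, 0.1]
gripper_width: -0.001
```

```bash
python3 -c "
from h import *
rel()"
```

```text
t 5.0 press xy [   2.5 -129.1] z 35.8 phi-yaw deg 0.4 tilt [ 0.031 -0.049] F [ 0.2 -7.5  0.1] w -0.0 j6 1.32
```

{"name": "step_arm", "arguments": {"steps": [[0,25,0,0],[0,30,0,0],[0,0,-45,0],[0,0,-45,0],[0,0,-45,0],[0,0,-30,0]], "claw": 30}}

```text
time: 5.55
tool_pos: [0.5597, -0.0651, 0.1974]
tool_rot: [0.017, 0.998, 0.061, 0.003]
contact_force: [-0.1, -0.6, 0.1]
gripper_width: 0.296
```

```bash
python3 -c "
from h import *
rel()"
```

```text
t 5.5 press xy [  -6.9 -172.3] z 197.4 phi-yaw deg 0.1 tilt [ 0.009 -0.033] F [-0.1 -0.6  0.1] w 0.3 j6 1.22
```

{"name": "step_arm", "arguments": {"steps": [[0,0,0,-8.5],[0,0,0,-8.5],[0,0,0,-8.5],[0,0,0,-8.5],[0,0,0,-8.5],[0,0,0,-8.5],[0,0,0,-8.5],[0,0,0,-8.5]]}}

```text
time: 6.35
tool_pos: [0.5609, -0.0575, 0.2021]
tool_rot: [0.012, 0.788, 0.616, 0.0]
contact_force: [-0.2, 0.5, -0.0]
gripper_width: 0.299
```

{"name": "step_arm", "arguments": {"steps": [[0,0,0,-8.5],[0,0,0,-8.5],[0,0,0,-8.5],[0,0,0,-8.5],[0,0,0,-8.5],[0,0,0,-8.5],[0,0,0,-8.5],[0,0,0,-8.5]]}}

```text
time: 7.15
tool_pos: [0.5574, -0.049, 0.196]
tool_rot: [0.002, 0.303, 0.953, 0.001]
contact_force: [0.1, 0.5, -0.3]
gripper_width: 0.3
```

```bash
python3 - <<'E'
from h import *
rel()
im,d=grab_frame("top");P=pts("top",d);cv2.imwrite("pics/top2.png",im[:,:,::-1])
for c in ("top",):
    for r in red(im,P):print(r)
h=cv2.cvtColor(im,cv2.COLOR_RGB2HSV)
w=(h[...,0]<22)&(h[...,0]>5)&(h[...,1]>90)&(P[...,2]>.03)&(P[...,2]<.07);w[:,:255]=0;w[:,312:]=0;w[:185]=0;w[225:]=0
q=P[w];print("bar",len(q)); print(q.min(0),q.max(0),q.mean(0)) if len(q) else 0
im,d,P=wrist();cv2.imwrite("pics/w2.png",im[:,:,::-1])
for r in red(im,P):print(r)
E
```

```text
t 7.2 press xy [  -7.3 -156.1] z 196.0 phi-yaw deg 137.9 tilt [ 0.004 -0.   ] F [ 0.1  0.5 -0.3] w 0.3 j6 -1.18
([250, 166], 30, [0.6533, 0.0552, 0.1309])
([206, 173], 30, [0.637, 0.1737, 0.1288])
([434, 180], 16, [0.6095, -0.4328, 0.1163])
([454, 178], 10, [0.6117, -0.493, 0.1147])
([254, 241], 22, [0.4507, 0.0475, 0.1297])
([209, 248], 31, [0.4358, 0.1628, 0.1317])
bar 31
[ 0.55774754 -0.00452253  0.04206749] [0.58663419 0.00627344 0.05477396] [0.57179686 0.00079076 0.04871673]
([303, 9], 498, [0.4572, 0.0428, 0.1281])
([463, 242], 827, [0.655, 0.0538, 0.1281])
```

```bash
cat >> h.py <<'E'
PO=dict(nl=(-60,62),nr=(-60,-62),fl=(60,62),fr=(60,-62))
def goto(n,th,z,r=42):
    "tool-frame shift (mm) to the knob of nut n at angle th deg, jaws tangential"
    rel();s=state();R=Ro.from_quat(s["tool_rot"][[1,2,3,0]]).as_matrix();p=s["tool_pos"]
    sg=-1 if n[0]=="n" else 1;t=np.radians(th)
    k=np.array(PO[n])+r*sg*np.array([np.cos(t),-np.sin(t)])
    c,si=np.cos(Y),np.sin(Y);w=np.array([[c,-si],[si,c]])@k/1e3+C
    a=np.arctan2(R[1,0],R[0,0]);turn=(np.degrees(a-Y)-(180-th)+180)%360-180
    d=R.T@(np.r_[w,z/1e3]-p)*1e3
    q=np.array([[c,si],[-si,c]])@(p[:2]-C)*1e3-PO[n]
    print("target press",k.round(1),"shift now",d.round(1),"turn",round(turn,1),"| TCP about post: r",round(np.hypot(*q),1),"th",round(np.degrees(np.arctan2(-q[1]*sg,q[0]*sg)),1))
E
echo
```

{"name": "step_arm", "arguments": {"steps": [[0,0,0,-8.3],[0,0,0,-8.3],[0,0,0,-8.3],[40,25,0,0],[40,25,0,0],[38,24,0,0]]}}

```text
time: 7.85
tool_pos: [0.4535, 0.0481, 0.193]
tool_rot: [-0.002, 0.099, 0.995, 0.004]
contact_force: [0.5, -0.3, 1.0]
gripper_width: 0.303
```

```bash
python3 - <<'E'
from h import *
goto("nr",17.5,103)
E
```

```text
t 7.8 press xy [-98.9 -47.2] z 193.0 phi-yaw deg 161.8 tilt [-0.003  0.008] F [ 0.5 -0.3  1. ] w 0.3 j6 -1.44
target press [-100.1  -49.4] shift now [ 0.  -3.  89.9] turn -0.7 | TCP about post: r 41.6 th 20.8
```

{"name": "step_arm", "arguments": {"steps": [[0,-3,0,0],[0,0,25,0],[0,0,30,0],[0,0,25,0],[0,0,9,0]], "claw": 45}}

```text
time: 8.35
tool_pos: [0.4508, 0.0511, 0.1033]
tool_rot: [0.001, 0.104, 0.995, 0.006]
contact_force: [-0.7, 0.7, -0.6]
gripper_width: 0.45
```

```bash
python3 - <<'E'
from h import *
goto("nr",17.5,103)
im,d=grab_frame("wrist");cv2.imwrite("pics/w3.png",im[:,:,::-1])
E
```

```text
t 8.3 press xy [-101.2  -43.9] z 103.3 phi-yaw deg 161.2 tilt [0.002 0.013] F [-0.7  0.7 -0.6] w 0.45 j6 -1.43
target press [-100.1  -49.4] shift now [-2.9 -4.8  0.2] turn -1.3 | TCP about post: r 45.0 th 23.7
```

View pics/w3.png

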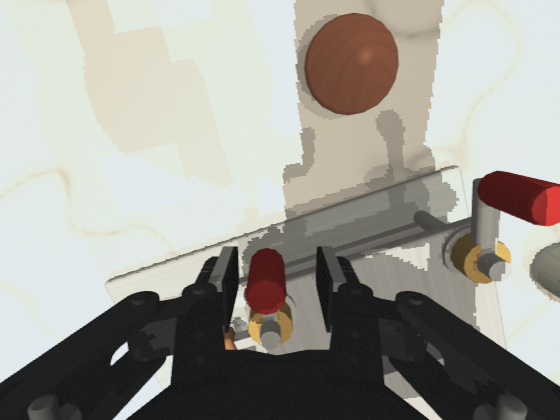

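{"name": "step_arm", "arguments": {"steps": [[-3,-4.5,0,-1],[0,0,0,0],[-0.4,5.8,0,8],[-0.4,5.8,0,8],[-0.4,5.8,0,8],[-0.4,5.8,0,8]], "claw": 29}}

```text
time: 9.0
tool_pos: [0.4647, 0.0631, 0.1071]
tool_rot: [-0.001, 0.378, 0.926, 0.004]
contact_force: [-3.1, -2.0, -2.6]
gripper_width: 0.29
```

```bash
python3 - <<'E'
from h import *
goto("nr",50,103)
E
```

```text
t 9.0 press xy [-85.9 -33.6] z 107.1 phi-yaw deg 128.7 tilt [0.001 0.008] F [-3.1 -2.  -2.6] w 0.29 j6 -0.83
target press [-87.  -29.8] shift now [3.6 1.5 4.2] turn -1.3 | TCP about post: r 38.4 th 47.6
```

{"name": "step_arm", "arguments": {"steps": [[0.8,6,1.5,8],[0.5,6,1,8],[0,6,0.7,8],[0,6,0.5,8],[-0.2,6,0.5,8],[-0.2,6,0.5,8]]}}

```text
time: 9.6
tool_pos: [0.4947, 0.0771, 0.106]
tool_rot: [-0.004, 0.736, 0.677, -0.001]
contact_force: [-3.6, 1.0, -1.1]
gripper_width: 0.288
```

```bash
python3 - <<'E'
from h import *
goto("nr",97,103)
E
```

```text
t 9.6 press xy [-54.5 -23.3] z 106.0 phi-yaw deg 78.4 tilt [-0.007  0.005] F [-3.6  1.  -1.1] w 0.29 j6 0.08
target press [-54.9 -20.3] shift now [ 2.9 -1.   3. ] turn -4.6 | TCP about post: r 39.1 th 98.1
```

{"name": "step_arm", "arguments": {"steps": [[0.6,6,1,7.5],[0.5,6,1,7.5],[0,6,0.7,7.5],[0,6,0.5,7.5],[0,6,0.5,7.5],[0,6,0.5,7.5],[0,6,0.5,7.5],[0,6,0.5,7.5]]}}

```text
time: 10.4
tool_pos: [0.533, 0.0538, 0.1051]
tool_rot: [-0.006, 0.981, 0.194, -0.008]
contact_force: [-3.3, 0.8, -1.2]
gripper_width: 0.288
```

```bash
python3 - <<'E'
from h import *
goto("nr",160,102)
E
```

```text
t 10.4 press xy [-19.2 -51. ] z 105.1 phi-yaw deg 15.5 tilt [-0.017  0.01 ] F [-3.3  0.8 -1.2] w 0.29 j6 1.13
target press [-20.5 -47.6] shift now [-0.3 -3.6  3.1] turn -4.5 | TCP about post: r 42.2 th 164.9
```

{"name": "step_arm", "arguments": {"steps": [[-0.3,6,1,5],[-0.3,5,1,5],[-0.3,4,0,4],[0,3,0,0],[0,3,0,0]]}}

```text
time: 10.9
tool_pos: [0.5379, 0.0378, 0.1058]
tool_rot: [-0.013, 0.998, 0.066, -0.009]
contact_force: [-1.6, 12.9, -3.2]
gripper_width: 0.292
```

```bash
python3 - <<'E'
from h import *
goto("nr",180,102)
E
```

```text
t 10.9 press xy [-16.3 -67.6] z 105.8 phi-yaw deg 0.7 tilt [-0.019  0.025] F [-1.6 12.9 -3.2] w 0.29 j6 1.35
target press [-18. -62.] shift now [-1.6 -5.5  3.9] turn 0.7 | TCP about post: r 44.1 th -172.8
```

{"name": "step_arm", "arguments": {"steps": [[0,4,0,0],[0,4,0,0]]}}

```text
time: 11.1
tool_pos: [0.538, 0.0375, 0.1055]
tool_rot: [-0.023, 0.997, 0.066, -0.009]
contact_force: [-1.7, 15.4, -3.3]
gripper_width: 0.286
```

```bash
python3 - <<'E'
from h import *
goto("nr",180,102)
E
```

```text
t 11.1 press xy [-16.2 -67.9] z 105.5 phi-yaw deg 0.8 tilt [-0.022  0.044] F [-1.7 15.4 -3.3] w 0.29 j6 1.33
target press [-18. -62.] shift now [-1.6 -5.7  3.8] turn 0.8 | TCP about post: r 44.2 th -172.4
```

{"name": "step_arm", "arguments": {"steps": [[0,-3.5,0,0],[0,-1,0,0],[0,0,-20,0],[0,0,-30,0],[0,0,-40,0]], "claw": 42}}

```text
time: 11.6
tool_pos: [0.5377, 0.0374, 0.1951]
tool_rot: [-0.022, 0.997, 0.068, -0.013]
contact_force: [-0.0, 0.5, -0.2]
gripper_width: 0.423
```

```bash
python3 - <<'E'
from h import *
goto("nr",180,102)
im,d,P=wrist();cv2.imwrite("pics/w4.png",im[:,:,::-1])
for r in red(im,P):print(r, (np.array([[np.cos(Y),np.sin(Y)],[-np.sin(Y),np.cos(Y)]])@(np.array(r[2][:2])-C)*1e3).round(1))
E
```

```text
t 11.6 press xy [-16.6 -67.9] z 195.1 phi-yaw deg 1.0 tilt [-0.028  0.043] F [-0.   0.5 -0.2] w 0.42 j6 1.34
target press [-18. -62.] shift now [ 0.7 -1.6 93.3] turn 1.0 | TCP about post: r 43.8 th -172.3
([282, 32], 858, [0.6554, 0.0537, 0.128]) [102.3 -65.8]
([96, 32], 1184, [0.6401, 0.1707, 0.1287]) [101.1  52.2]
([274, 213], 551, [0.5376, 0.0429, 0.1259]) [-16.  -62.4]
([113, 300], 408, [0.4417, 0.1641, 0.1278]) [-96.7  69.4]
```

View pics/w4.png

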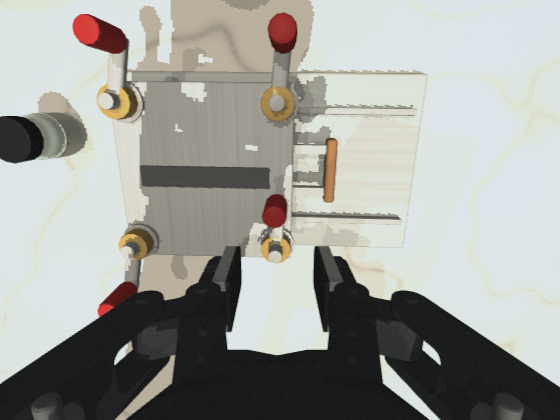

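The first nut is against its stop: its knob reads (-16,-62) in the press frame, and force built to 15 N with no further motion. In the picture the tin is under the plate, with its bar at pixel (331,170). Next is the diagonal nut, far left, at about 13°.

{"name": "step_arm", "arguments": {"steps": [[30,-30,0,0],[30,-30,0,0],[30,-30,0,0],[30,-30,0,0],[0,0,0,-8.5],[0,0,0,-8.5],[0,0,0,-8.5],[0,0,0,-8.5]]}}

```text
time: 12.45
tool_pos: [0.6592, 0.1734, 0.2246]
tool_rot: [-0.014, 0.933, 0.359, 0.014]
contact_force: [-0.8, 0.0, -0.3]
gripper_width: 0.42
```

{"name": "step_arm", "arguments": {"steps": [[0,0,0,-8.5],[0,0,0,-8.5],[0,0,0,-8.5],[0,0,0,-8.5],[0,0,0,-8.5],[0,0,0,-8.5],[0,0,0,-8.5],[0,0,0,-8.5]]}}

```text
time: 13.25
tool_pos: [0.6664, 0.1694, 0.234]
tool_rot: [0.006, 0.568, 0.823, 0.023]
contact_force: [1.0, 0.2, 0.1]
gripper_width: 0.423
```

{"name": "step_arm", "arguments": {"steps": [[0,0,0,-8.5],[0,0,0,-8.5],[0,0,0,-8.5],[0,0,0,-8.5],[0,0,0,-8.5],[0,0,0,-8.5],[0,0,0,-8.5]]}}

```text
time: 13.95
tool_pos: [0.6724, 0.1655, 0.2425]
tool_rot: [0.025, 0.079, 0.996, 0.015]
contact_force: [0.1, 0.2, -0.4]
gripper_width: 0.416
```

```bash
python3 - <<'E'
from h import *
goto("fl",13.4,103)
E
```

```text
t 13.9 press xy [132.5  43.1] z 242.5 phi-yaw deg 164.0 tilt [0.052 0.027] F [ 0.1  0.2 -0.4] w 0.42 j6 -1.29
target press [100.9  52.3] shift now [ 39.4  -4.7 137.7] turn -2.6 | TCP about post: r 74.9 th 14.6
```

{"name": "step_arm", "arguments": {"steps": [[20,-3,15,-2.5],[20,-2,15,0],[0,0,40,0]]}}

```text
time: 14.25
tool_pos: [0.6429, 0.1667, 0.1814]
tool_rot: [0.037, 0.055, 0.998, 0.016]
contact_force: [0.5, 0.7, 0.3]
gripper_width: 0.421
```

```bash
python3 - <<'E'
from h import *
goto("fl",13.4,103)
E
```

```text
t 14.2 press xy [103.4  47.9] z 181.4 phi-yaw deg 166.8 tilt [0.075 0.027] F [0.5 0.7 0.3] w 0.42 j6 -1.33
target press [100.9  52.3] shift now [ 9.   0.9 78. ] turn 0.2 | TCP about post: r 45.6 th 18.0
```

{"name": "step_arm", "arguments": {"steps": [[8,1,20,0],[0,0,20,0],[0,0,20,0],[0,0,15,0]]}}

```text
time: 14.65
tool_pos: [0.6418, 0.1686, 0.1039]
tool_rot: [0.039, 0.054, 0.998, 0.014]
contact_force: [-0.0, 0.1, -0.8]
gripper_width: 0.416
```

```bash
python3 - <<'E'
from h import *
goto("fl",13.4,103)
E
```

```text
t 14.7 press xy [102.5  49.9] z 103.9 phi-yaw deg 166.9 tilt [0.079 0.024] F [-0.   0.1 -0.8] w 0.42 j6 -1.33
target press [100.9  52.3] shift now [2.2 1.9 0.8] turn 0.3 | TCP about post: r 44.2 th 15.9
```

{"name": "step_arm", "arguments": {"steps": [[2,2,0,0],[0,0,0,0],[0.2,-5.9,0.5,8],[0.2,-5.9,0.5,8],[0.2,-5.9,0.5,8],[0.2,-5.9,0.5,8],[0.2,-5.9,0.5,8]], "claw": 29}}

```text
time: 15.35
tool_pos: [0.6322, 0.1477, 0.106]
tool_rot: [0.035, 0.403, 0.914, 0.032]
contact_force: [1.2, 1.9, -1.1]
gripper_width: 0.29
```

```bash
python3 - <<'E'
from h import *
goto("fl",53,103)
E
```

```text
t 15.3 press xy [90.4 30.3] z 106.0 phi-yaw deg 125.4 tilt [0.089 0.031] F [ 1.2  1.9 -1.1] w 0.29 j6 -0.64
target press [85.3 28.5] shift now [ 1.6 -5.5  2.4] turn -1.6 | TCP about post: r 44.0 th 46.2
```

{"name": "step_arm", "arguments": {"steps": [[1,-7,1,7],[0.6,-7,1,7.5],[0.4,-6.5,0.7,8],[0.4,-6.5,0.5,8],[0.4,-6.5,0.5,8],[0.4,-6.5,0.5,8]]}}

```text
time: 15.95
tool_pos: [0.6056, 0.1358, 0.1102]
tool_rot: [0.027, 0.742, 0.667, 0.056]
contact_force: [3.0, -0.8, -2.0]
gripper_width: 0.286
```

```bash
python3 - <<'E'
from h import *
goto("fl",100,103)
E
```

```text
t 15.9 press xy [62.6 21.6] z 110.2 phi-yaw deg 77.2 tilt [0.12  0.034] F [ 3.  -0.8 -2. ] w 0.29 j6 0.19
target press [52.7 20.6] shift now [ -3.5 -10.2   5.9] turn -2.8 | TCP about post: r 40.5 th 86.3
```

{"name": "step_arm", "arguments": {"steps": [[-0.5,-6.5,2.5,6],[-0.5,-6.5,2.5,6],[0.3,-6.5,2,7],[0.3,-6.5,1,8]]}}

```text
time: 16.35
tool_pos: [0.5914, 0.1388, 0.1106]
tool_rot: [0.023, 0.882, 0.466, 0.071]
contact_force: [2.7, -4.3, -1.7]
gripper_width: 0.291
```

```bash
python3 - <<'E'
from h import *
goto("fl",130,103)
E
```

```text
t 16.4 press xy [48.9 26.3] z 110.6 phi-yaw deg 49.2 tilt [0.146 0.026] F [ 2.7 -4.3 -1.7] w 0.29 j6 0.7
target press [33.  29.8] shift now [ -8.5 -15.    5.2] turn -0.8 | TCP about post: r 37.4 th 107.3
```

{"name": "step_arm", "arguments": {"steps": [[-4,-10,4,0],[-4,-10,4,0]]}}

```text
time: 16.55
tool_pos: [0.5776, 0.1415, 0.1069]
tool_rot: [0.028, 0.882, 0.465, 0.077]
contact_force: [2.0, -1.5, 3.0]
gripper_width: 0.294
```

```bash
python3 - <<'E'
from h import *
goto("fl",140,101); print(state()["joint_pos"].round(3))
E
```

```text
t 16.6 press xy [35.6 30.7] z 106.9 phi-yaw deg 49.1 tilt [0.162 0.022] F [ 2.  -1.5  3. ] w 0.29 j6 0.71
target press [27.8 35. ] shift now [-2.4 -9.3  4.5] turn 9.1 | TCP about post: r 39.7 th 128.0
[ 0.113 -0.012  1.901  0.004  1.088  0.712]
```

{"name": "step_arm", "arguments": {"steps": [[0.5,-9,1,8.5],[0.5,-9,1,8.5],[0.5,-9,1,8.5]]}}

```text
time: 16.85
tool_pos: [0.5624, 0.159, 0.1068]
tool_rot: [0.013, 0.963, 0.254, 0.086]
contact_force: [0.2, -3.7, 1.0]
gripper_width: 0.291
```

```bash
python3 - <<'E'
from h import *
goto("fl",160,102)
E
```

```text
t 16.9 press xy [22.6 49.9] z 106.8 phi-yaw deg 23.0 tilt [0.172 0.018] F [ 0.2 -3.7  1. ] w 0.29 j6 1.21
target press [20.5 47.6] shift now [-3.5  1.   4.3] turn 3.0 | TCP about post: r 39.3 th 162.0
```

{"name": "step_arm", "arguments": {"steps": [[-0.5,-7,1,8],[-0.5,-7,1,8],[0,-5,0,4],[0,-5,0,0]]}}

```text
time: 17.25
tool_pos: [0.5571, 0.1773, 0.1079]
tool_rot: [0.004, 0.993, 0.076, 0.092]
contact_force: [5.5, -20.2, -5.7]
gripper_width: 0.287
```

```bash
python3 - <<'E'
from h import *
goto("fl",180,102)
E
```

```text
t 17.2 press xy [19.5 68.6] z 107.9 phi-yaw deg 2.0 tilt [0.184 0.006] F [  5.5 -20.2  -5.7] w 0.29 j6 1.63
target press [18. 62.] shift now [-2.7  6.5  5.6] turn 2.0 | TCP about post: r 41.1 th -170.7
```

{"name": "step_arm", "arguments": {"steps": [[0,-3,0,0],[0,5,0,0],[0,1,0,0],[0,0,-25,0],[0,0,-35,0],[0,0,-30,0],[0,0,0,0]], "claw": 42}}

```text
time: 17.95
tool_pos: [0.5398, 0.1732, 0.2013]
tool_rot: [0.003, 0.993, 0.076, 0.093]
contact_force: [0.4, -0.6, 0.9]
gripper_width: 0.421
```

```bash
python3 - <<'E'
from h import *
goto("nl",10,103)
im,d,P=wrist();cv2.imwrite("pics/w5.png",im[:,:,::-1])
for r in red(im,P):print(r, (np.array([[np.cos(Y),np.sin(Y)],[-np.sin(Y),np.cos(Y)]])@(np.array(r[2][:2])-C)*1e3).round(1))
E
```

```text
t 17.9 press xy [ 1.8 66.7] z 201.3 phi-yaw deg 2.0 tilt [0.185 0.008] F [ 0.4 -0.6  0.9] w 0.42 j6 1.62
target press [-101.4   69.3] shift now [-119.3   -7.8   77.6] turn -168.0 | TCP about post: r 62.0 th 175.6
([455, 104], 781, [0.6558, 0.0554, 0.126]) [102.9 -64.2]
([282, 212], 444, [0.5571, 0.1704, 0.1243]) [18.6 61.8]
([438, 260], 654, [0.5375, 0.0437, 0.1249]) [-16.  -61.6]
([268, 348], 191, [0.4448, 0.1642, 0.1199]) [-93.6  69.1]
```

View pics/w5.png

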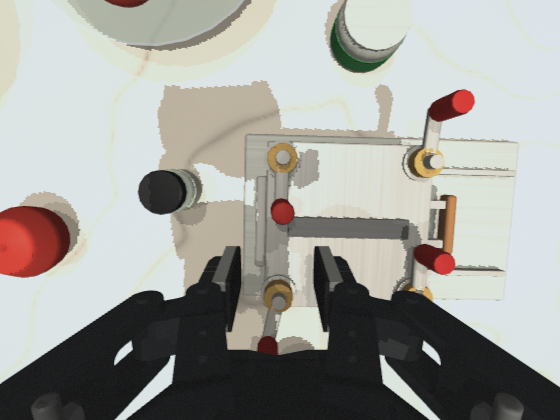

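Far left is tight: its knob reads (18.6,61.8), inward, at pixel (282,212). Next is near left, with its knob at pixel (268,348) and θ≈10°.

{"name": "step_arm", "arguments": {"steps": [[-30,-2,-6,0],[-30,-2,-6,0],[-30,-2,-6,0],[-25,-2,-4,0],[0,0,0,-8.5],[0,0,0,-8.5],[0,0,0,-8.5],[0,0,0,-8.5]]}}

```text
time: 18.8
tool_pos: [0.413, 0.1628, 0.1875]
tool_rot: [0.027, 0.926, 0.368, 0.078]
contact_force: [0.2, -0.3, 0.3]
gripper_width: 0.422
```

```bash
python3 - <<'E'
from h import *
goto("nl",10,103)
E
```

```text
t 18.8 press xy [-125.3   71.5] z 187.5 phi-yaw deg 36.9 tilt [0.165 0.007] F [ 0.2 -0.3  0.3] w 0.42 j6 1.05
target press [-101.4   69.3] shift now [ 7.1  6.7 87.3] turn -133.1 | TCP about post: r 66.0 th 8.3
```

{"name": "step_arm", "arguments": {"steps": [[0,0,0,-8.5],[0,0,0,-8.5],[0,0,0,-8.5],[0,0,0,-8.5],[0,0,0,-8.5],[0,0,0,-8.5],[0,0,0,-8.5],[0,0,0,-8.5]]}}

```text
time: 19.6
tool_pos: [0.407, 0.1624, 0.1735]
tool_rot: [0.059, 0.557, 0.827, 0.043]
contact_force: [0.1, -0.6, -0.3]
gripper_width: 0.417
```

```bash
python3 - <<'E'
from h import *
goto("nl",10,103)
E
```

```text
t 19.6 press xy [-131.3   71.8] z 173.5 phi-yaw deg 105.0 tilt [0.145 0.007] F [ 0.1 -0.6 -0.3] w 0.42 j6 -0.15
target press [-101.4   69.3] shift now [-6.8 18.3 74.1] turn -65.0 | TCP about post: r 72.0 th 7.9
```

{"name": "step_arm", "arguments": {"steps": [[0,0,0,-8.5],[0,0,0,-8.5],[0,0,0,-8.5],[0,0,0,-8.5],[0,0,0,-8.5],[0,0,0,-8.5],[0,0,0,-8.5]]}}

```text
time: 20.3
tool_pos: [0.4016, 0.162, 0.1614]
tool_rot: [0.064, 0.067, 0.996, 0.007]
contact_force: [0.5, 0.1, 0.3]
gripper_width: 0.422
```

```bash
python3 - <<'E'
from h import *
goto("nl",10,103)
E
```

```text
t 20.3 press xy [-136.7   72. ] z 161.4 phi-yaw deg 165.3 tilt [0.128 0.006] F [0.5 0.1 0.3] w 0.42 j6 -1.2
target press [-101.4   69.3] shift now [-27.3   4.9  62.5] turn -4.7 | TCP about post: r 77.4 th 7.5
```

{"name": "step_arm", "arguments": {"steps": [[-27,5,0,-4],[0,0,18,0],[0,0,18,0]]}}

```text
time: 20.6
tool_pos: [0.4338, 0.1639, 0.1266]
tool_rot: [0.064, 0.029, 0.998, 0.005]
contact_force: [-0.2, -0.3, 0.4]
gripper_width: 0.421
```

```bash
python3 - <<'E'
from h import *
goto("nl",10,103)
E
```

```text
t 20.6 press xy [-104.6   70.1] z 126.6 phi-yaw deg 169.7 tilt [0.127 0.007] F [-0.2 -0.3  0.4] w 0.42 j6 -1.29
target press [-101.4   69.3] shift now [-0.3 -0.6 23.9] turn -0.3 | TCP about post: r 45.3 th 10.3
```

{"name": "step_arm", "arguments": {"steps": [[0,0,13,0],[0,0,10,0]]}}

```text
time: 20.8
tool_pos: [0.435, 0.1637, 0.0993]
tool_rot: [0.061, 0.029, 0.998, 0.005]
contact_force: [0.5, -0.4, 0.6]
gripper_width: 0.42
```

{"name": "step_arm", "arguments": {"steps": [[0,0,0,0],[-0.4,6.2,0,8],[-0.4,6.2,0,8],[-0.4,6.2,0,8],[-0.4,6.2,0,8]], "claw": 30}}

```text
time: 21.3
tool_pos: [0.4405, 0.1849, 0.0969]
tool_rot: [0.055, 0.314, 0.948, 0.018]
contact_force: [-1.2, -3.1, -1.4]
gripper_width: 0.303
```

```bash
python3 - <<'E'
from h import *
goto("nl",45,103)
E
```

```text
t 21.3 press xy [-95.4  90.2] z 96.9 phi-yaw deg 136.3 tilt [0.115 0.   ] F [-1.2 -3.1 -1.4] w 0.3 j6 -0.66
target press [-89.7  91.7] shift now [-3.7  5.4 -5.5] turn 1.3 | TCP about post: r 45.3 th 38.5
```

{"name": "step_arm", "arguments": {"steps": [[-1.5,7,-2.5,7],[-1,7,-2,7.5],[-0.6,7,-1.5,8],[-0.4,7,-1.5,8],[-0.4,7,-1.5,8],[-0.4,7,-1,8]]}}

```text
time: 21.9
tool_pos: [0.4674, 0.2028, 0.1048]
tool_rot: [0.037, 0.675, 0.736, 0.028]
contact_force: [-3.1, 0.7, -1.5]
gripper_width: 0.302
```

```bash
python3 - <<'E'
from h import *
goto("nl",95,103)
E
```

```text
t 21.9 press xy [-66.5 104.7] z 104.8 phi-yaw deg 88.1 tilt [ 0.092 -0.008] F [-3.1  0.7 -1.5] w 0.3 j6 0.21
target press [-56.3 103.8] shift now [-0.5 10.   2.8] turn 3.1 | TCP about post: r 43.2 th 81.3
```

Going well, and the tilt is shrinking.

{"name": "step_arm", "arguments": {"steps": [[0,8,0,7],[0,8,0,7.5],[-0.3,7.5,0,8],[-0.4,7,0,8],[-0.4,7,0,8],[-0.4,7,0,8]]}}

```text
time: 22.5
tool_pos: [0.5005, 0.1967, 0.1039]
tool_rot: [0.012, 0.918, 0.394, 0.033]
contact_force: [-2.4, 4.6, -2.0]
gripper_width: 0.305
```

```bash
python3 - <<'E'
from h import *
goto("nl",140,103)
E
```

```text
t 22.5 press xy [-34.4  94.7] z 103.9 phi-yaw deg 39.7 tilt [0.07  0.005] F [-2.4  4.6 -2. ] w 0.31 j6 1.01
target press [-27.8  89. ] shift now [1.3 8.5 1.3] turn -0.3 | TCP about post: r 41.6 th 128.0
```

{"name": "step_arm", "arguments": {"steps": [[0.5,8,0,6.5],[0,8,0,7],[-0.3,7.5,0,7],[-0.3,7.5,0,7],[-0.4,7,0,7]]}}

```text
time: 23.0
tool_pos: [0.5186, 0.1709, 0.1042]
tool_rot: [-0.007, 0.995, 0.092, 0.034]
contact_force: [2.0, 4.0, -3.4]
gripper_width: 0.302
```

```bash
python3 - <<'E'
from h import *
goto("nl",180,103)
E
```

```text
t 23.0 press xy [-19.5  67. ] z 104.2 phi-yaw deg 3.6 tilt [0.066 0.019] F [ 2.   4.  -3.4] w 0.3 j6 1.56
target press [-18.  62.] shift now [1.1 5.1 1.2] turn 3.6 | TCP about post: r 40.8 th 173.0
```

{"name": "step_arm", "arguments": {"steps": [[0,6,0,3],[0,5,0,0],[0,5,0,0],[0,4,0,0]]}}

```text
time: 23.4
tool_pos: [0.5213, 0.1593, 0.1048]
tool_rot: [-0.019, 0.997, 0.064, 0.035]
contact_force: [0.4, 18.5, -3.9]
gripper_width: 0.302
```

```bash
python3 - <<'E'
from h import *
goto("nl",180,103)
E
```

```text
t 23.4 press xy [-18.3  55.1] z 104.8 phi-yaw deg 0.4 tilt [0.068 0.042] F [ 0.4 18.5 -3.9] w 0.3 j6 1.57
target press [-18.  62.] shift now [ 0.2 -6.8  2.1] turn 0.4 | TCP about post: r 42.3 th -170.6
```

{"name": "step_arm", "arguments": {"steps": [[0,-5,0,0],[0,-1,0,0],[0,0,-25,0],[0,0,-35,0],[0,0,-30,0],[0,0,0,0]], "claw": 42}}

```text
time: 24.0
tool_pos: [0.5132, 0.1601, 0.1976]
tool_rot: [-0.016, 0.997, 0.067, 0.034]
contact_force: [0.2, -0.4, -0.1]
gripper_width: 0.422
```

```bash
python3 - <<'E'
from h import *
goto("fr",4,103)
im,d,P=wrist()
for r in red(im,P):print(r, (np.array([[np.cos(Y),np.sin(Y)],[-np.sin(Y),np.cos(Y)]])@(np.array(r[2][:2])-C)*1e3).round(1))
E
```

```text
t 24.0 press xy [-26.2  56.8] z 197.6 phi-yaw deg 0.8 tilt [0.065 0.037] F [ 0.2 -0.4 -0.1] w 0.42 j6 1.58
target press [101.9 -64.9] shift now [119.5 126.4  99.7] turn -175.2 | TCP about post: r 146.8 th -126.0
([469, 36], 1096, [0.6552, 0.056, 0.1268]) [102.3 -63.5]
([274, 163], 470, [0.5565, 0.1704, 0.1226]) [18.  61.9]
([274, 209], 498, [0.5222, 0.1659, 0.1237]) [-16.6  61.5]
([440, 213], 708, [0.5367, 0.0447, 0.1239]) [-16.7 -60.5]
```

Near left is tight, knob at (-16.6,61.5). I'll turn the wrist back on the near side, where the tilt shrinks, then go on to far right.

{"name": "step_arm", "arguments": {"steps": [[-35,30,-5,0],[-35,30,-5,0],[-30,30,-5,0],[0,0,-2,-8.5],[0,0,-2,-8.5],[0,0,-2,-8.5],[0,0,-2,-8.5],[0,0,-2,-8.5]]}}

```text
time: 24.85
tool_pos: [0.4151, 0.05, 0.1969]
tool_rot: [-0.005, 0.901, 0.433, 0.024]
contact_force: [-0.1, 0.8, 0.2]
gripper_width: 0.419
```

{"name": "step_arm", "arguments": {"steps": [[0,0,-2,-8.5],[0,0,-2,-8.5],[0,0,-2,-8.5],[0,0,-2,-8.5],[0,0,-2,-8.5],[0,0,-2,-8.5],[0,0,-2,-8.5],[0,0,-2,-8.5]]}}

```text
time: 25.65
tool_pos: [0.408, 0.0473, 0.1986]
tool_rot: [0.001, 0.499, 0.866, 0.016]
contact_force: [-1.0, 0.4, 0.3]
gripper_width: 0.423
```

{"name": "step_arm", "arguments": {"steps": [[0,0,-2,-8.5],[0,0,-2,-8.5],[0,0,-2,-8.5],[0,0,-2,-8.5],[0,0,-2,-8.5],[0,0,-2,-8.5],[0,0,-2,-8.5],[0,0,-2,-8.5]]}}

```text
time: 26.45
tool_pos: [0.4014, 0.0448, 0.2005]
tool_rot: [-0.002, -0.077, 0.997, 0.012]
contact_force: [0.4, -0.3, 0.6]
gripper_width: 0.419
```

```bash
python3 - <<'E'
from h import *
goto("fr",3,103)
E
```

```text
t 26.4 press xy [-151.   -44.3] z 200.5 phi-yaw deg -178.0 tilt [-0.006  0.023] F [ 0.4 -0.3  0.6] w 0.42 j6 -1.82
target press [101.9 -64.2] shift now [-252.4  -30.9   96.1] turn 5.0 | TCP about post: r 211.7 th -175.2
```

{"name": "step_arm", "arguments": {"steps": [[-37,-4,0,0],[-37,-4,0,0],[-37,-4,0,0],[-37,-4,0,0],[-37,-4,0,0],[-37,-4,0,0],[-30,-4,10,5]]}}

```text
time: 27.15
tool_pos: [0.6566, 0.0554, 0.1753]
tool_rot: [-0.01, -0.035, 0.999, 0.009]
contact_force: [-0.2, -0.4, -0.1]
gripper_width: 0.42
```

```bash
python3 - <<'E'
from h import *
goto("fr",3,103)
E
```

```text
t 27.1 press xy [103.6 -64.3] z 175.3 phi-yaw deg -182.9 tilt [-0.02   0.018] F [-0.2 -0.4 -0.1] w 0.42 j6 -1.68
target press [101.9 -64.2] shift now [ 0.3 -1.4 72.3] turn 0.1 | TCP about post: r 43.7 th 3.0
```

{"name": "step_arm", "arguments": {"steps": [[0,-1,22,0],[0,0,22,0],[0,0,20,0],[0,0,8,0]]}}

```text
time: 27.55
tool_pos: [0.6554, 0.054, 0.0916]
tool_rot: [-0.015, -0.035, 0.999, 0.008]
contact_force: [-0.3, 0.0, 0.5]
gripper_width: 0.417
```

```bash
python3 - <<'E'
from h import *
goto("fr",3,103)
E
```

```text
t 27.6 press xy [102.3 -65.5] z 91.6 phi-yaw deg -182.9 tilt [-0.03   0.016] F [-0.3  0.   0.5] w 0.42 j6 -1.68
target press [101.9 -64.2] shift now [  0.7   1.5 -11.4] turn 0.1 | TCP about post: r 42.4 th 4.7
```

{"name": "step_arm", "arguments": {"steps": [[0,0,0,0],[0,0,0,0],[0.4,-6.3,0.5,8],[0.4,-6.3,0.5,8],[0.4,-6.3,0.5,8],[0.4,-6.3,0.5,8],[0.4,-6.3,0.5,8]], "claw": 30}}

```text
time: 28.25
tool_pos: [0.6454, 0.0275, 0.0898]
tool_rot: [-0.019, 0.32, 0.947, 0.005]
contact_force: [-0.0, 2.7, -1.7]
gripper_width: 0.3
```

```bash
python3 - <<'E'
from h import *
goto("fr",45,103)
E
```

```text
t 28.2 press xy [ 89.2 -90.7] z 89.8 phi-yaw deg 135.7 tilt [-0.032  0.022] F [-0.   2.7 -1.7] w 0.3 j6 -1.01
target press [ 89.7 -91.7] shift now [ -0.6  -0.4 -13.2] turn 0.7 | TCP about post: r 40.9 th 44.5
```

{"name": "step_arm", "arguments": {"steps": [[0.2,-6.3,-4,8],[0.2,-6.3,-4,8],[0.2,-6.3,-3,8],[0.3,-6.3,-2,8],[0.3,-6.3,-1,8],[0.3,-6.3,0,8]]}}

```text
time: 28.85
tool_pos: [0.6201, 0.0102, 0.1132]
tool_rot: [-0.012, 0.691, 0.723, 0.006]
contact_force: [3.5, 1.2, -2.2]
gripper_width: 0.299
```

```bash
python3 - <<'E'
from h import *
goto("fr",95,103)
E
```

```text
t 28.9 press xy [  62.  -104.7] z 113.2 phi-yaw deg 85.7 tilt [-0.009  0.025] F [ 3.5  1.2 -2.2] w 0.3 j6 -0.17
target press [  56.3 -103.8] shift now [ 0.2 -5.6 10.3] turn 0.7 | TCP about post: r 42.8 th 87.3
```

{"name": "step_arm", "arguments": {"steps": [[0.3,-7,3,7.5],[0.3,-7,3,8],[0.3,-7,2,8],[0.3,-7,1.5,8],[0.3,-7,1,8],[0.3,-7,0.5,8]]}}

```text
time: 29.45
tool_pos: [0.5911, 0.0198, 0.115]
tool_rot: [-0.002, 0.93, 0.367, 0.014]
contact_force: [1.6, -3.8, -2.7]
gripper_width: 0.302
```

```bash
python3 - <<'E'
from h import *
goto("fr",142,103)
E
```

```text
t 29.4 press xy [ 34.4 -91.7] z 115.0 phi-yaw deg 36.1 tilt [0.024 0.015] F [ 1.6 -3.8 -2.7] w 0.3 j6 0.71
target press [ 26.9 -87.9] shift now [-4.1 -7.6 11.9] turn -1.9 | TCP about post: r 39.2 th 130.7
```

{"name": "step_arm", "arguments": {"steps": [[-1,-6,5,4],[-0.7,-7,5,6],[-0.3,-7,4,7],[0,-7,2,7]]}}

```text
time: 29.85
tool_pos: [0.581, 0.0353, 0.1092]
tool_rot: [0.003, 0.987, 0.156, 0.022]
contact_force: [-3.1, -7.9, 0.9]
gripper_width: 0.3
```

```bash
python3 - <<'E'
from h import *
goto("fr",180,103)
E
```

```text
t 29.9 press xy [ 26.2 -75.1] z 109.2 phi-yaw deg 11.1 tilt [0.045 0.001] F [-3.1 -7.9  0.9] w 0.3 j6 1.19
target press [ 18. -62.] shift now [ -5.8 -14.6   5.8] turn 11.1 | TCP about post: r 36.2 th 158.7
```

{"name": "step_arm", "arguments": {"steps": [[-3,-7,2,5],[-2,-7,2,5],[-1,-6,1,1],[0,-5,0,0]]}}

```text
time: 30.25
tool_pos: [0.5729, 0.054, 0.1096]
tool_rot: [0.007, 0.998, 0.056, 0.027]
contact_force: [0.2, -11.3, -5.5]
gripper_width: 0.299
```

```bash
python3 - <<'E'
from h import *
goto("fr",180,103)
E
```

```text
t 30.2 press xy [ 20.4 -55.6] z 109.6 phi-yaw deg -0.4 tilt [ 0.055 -0.01 ] F [  0.2 -11.3  -5.5] w 0.3 j6 1.43
target press [ 18. -62.] shift now [-2.7  6.3  6.6] turn -0.4 | TCP about post: r 40.1 th -170.8
```

{"name": "step_arm", "arguments": {"steps": [[0,-5,0,0],[0,-5,0,0]]}}

```text
time: 30.45
tool_pos: [0.5725, 0.0555, 0.1095]
tool_rot: [0.017, 0.998, 0.057, 0.028]
contact_force: [4.0, -19.4, -7.0]
gripper_width: 0.3
```

```bash
python3 - <<'E'
from h import *
goto("fr",180,103)
E
```

```text
t 30.4 press xy [ 20.2 -54.1] z 109.5 phi-yaw deg -0.2 tilt [ 0.058 -0.031] F [  4.  -19.4  -7. ] w 0.3 j6 1.45
target press [ 18. -62.] shift now [-2.5  7.7  6.7] turn -0.2 | TCP about post: r 40.6 th -168.7
```

{"name": "step_arm", "arguments": {"steps": [[0,5,0,0],[0,1,0,0],[0,0,-25,0],[0,0,-35,0],[0,0,-35,0],[-30,0,-30,0],[-40,0,0,0],[-40,0,0,0]], "claw": 42}}

```text
time: 31.25
tool_pos: [0.4587, 0.0423, 0.2406]
tool_rot: [0.015, 0.998, 0.059, 0.034]
contact_force: [-0.3, -1.2, 0.3]
gripper_width: 0.421
```

```bash
python3 - <<'E'
from h import *
rel()
M=np.array([[np.cos(Y),np.sin(Y)],[-np.sin(Y),np.cos(Y)]])
im,d,P=wrist();cv2.imwrite("pics/w6.png",im[:,:,::-1])
for r in red(im,P):
    q=M@(np.array(r[2][:2])-C)*1e3;n=min(PO,key=lambda k:np.hypot(*(q-PO[k])));v=(q-PO[n])*(1 if n[0]=="f" else -1)
    print(n,r,q.round(1),"th",np.degrees(np.arctan2(-v[1],v[0])).round(1)%360)
im,d=grab_frame("side");cv2.imwrite("pics/side6.png",cv2.resize(im[120:400,100:480],None,fx=2,fy=2)[:,:,::-1])
E
```

```text
t 31.2 press xy [-94.4 -53.6] z 240.6 phi-yaw deg -0.0 tilt [ 0.069 -0.025] F [-0.3 -1.2  0.3] w 0.42 j6 1.4
fl ([128, 73], 556, [0.5559, 0.1695, 0.1229]) [17.3 61.1] th 178.7
fr ([281, 73], 448, [0.5716, 0.0481, 0.1232]) [ 18.4 -61.3] th 180.9
nl ([133, 119], 501, [0.5216, 0.1651, 0.1243]) [-17.2  60.8] th 181.6
nr ([282, 118], 356, [0.536, 0.0434, 0.126]) [-17.5 -61.7] th 179.7
```

View pics/w6.png

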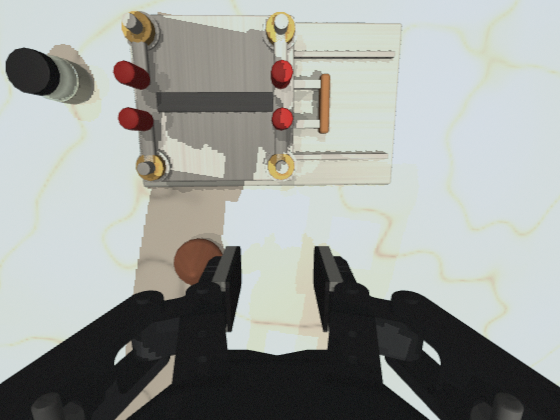

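View pics/side6.png

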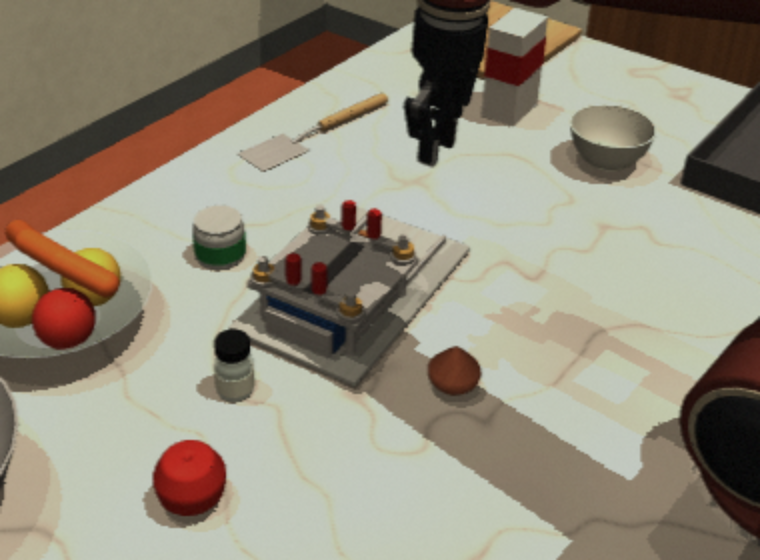

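All four knobs point inward at 179–182°, at wrist-view pixels (128,73), (281,73), (133,119) and (282,118). In the side view the blue tin is right up against the back stop and the bystanders look where they were. The robot is clear, so I'm handing in.

```bash
python3 -c "
from plant import *
print(job_done())"
```

```text
the job is handed in; nothing more can be done
None
```

The tin is pushed home against the back stop, all four crank nuts are tightened to their stops, and the job is handed in at about 31 s of the 67 s allowed.

- **Tin:** I pushed it by the wooden bar about 80 mm. At the end, further push commands moved it no more and force rose to about 22 N, above the 2–12 N sliding friction. A top-camera check put the bar at its home position within a few millimetres.
- **Nuts:** I tightened them in cross order: near right, far left, near left, far right. Each was finished before the next was started, and each ended pressed against its stop with 15–20 N.
- **Last checks:** The wrist camera read the nut angles as 179.7°, 178.7°, 181.6° and 180.9° in that order. The knob tops stood 123–126 mm above the worktop, which matches a seated plate. The final side view showed the blue tin directly behind the back stop and the bystanders looking undisturbed. The gripper was clear of everything.
- **What went less well:** The tool drifted up to about 10° off vertical while turning the far-left nut. Its final angle and stop force were still normal, and I removed the tilt before the last nut. I did not measure the plate's height or tilt directly.

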